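# Line up two blanks on the laser engraver

## Robot

A 6-joint arm with a two-finger parallel gripper is mounted at the origin on the work surface. World frame = base frame: x ahead of the robot, y to its left, z up, the work surface at z = 0. Lengths are in mm, angles in rad, forces in N, time in s.
With the tool pointing down it reaches from about 300 to 775 mm from the base axis. Payload 14.6 kg.
Tool frame: the origin (TCP) lies at the very end of the fingers, on their centre line; the grasp point (between the pads) lies 19 mm behind it; z points along the fingers, y is the line along which they close (so a half turn about z gives the same grasp; the last joint's range is limited). The gripper opens to 94 mm and grips with 3 to 60 N. Pads are 16 mm wide; open, the fingers measure 119 mm over their backs; the gripper's body (75 mm by 177 mm) begins 78 mm behind the grasp point.
Start: joints at [-1.178, 0.3, 1.521, -0, 1.321, -0.067], TCP at [244.065, -492.871, 205.446] pointing down, gripper open.
Joint ranges: [-3.03, 3.03], [-0.79, 2.21], [0.23, 2.52], [-1.04, 4.18], [0, 3.07], [-2.55, 2.55]. Speed limits (rad/s): [2.22, 2.22, 2.57, 3.14, 3.14, 3.14].

## Interface

Orientations are given as [roll, pitch, yaw] about the fixed x, y, z axes, in that order (R = Rz(yaw) Ry(pitch) Rx(roll)).
In Python, from cell import manip, camera, get_calibration gives the robot as it stands. The module is installed in compiled form; this text tells all that it offers.
- The arm moves only by the tool jog_arm, never from a script. Its argument "plan" is one flat list of numbers, 6 for each row, row after row: the shift along the world's x, y, z in m, then the turn, a rotation vector about the world's x, y, z in degrees. A call has 1 to 20 rows; each row is the pose to reach, as a shift and turn from the pose commanded when the call began; what a row does not reach only later rows make up. A row lasts 1/10 s, in which the tool goes at most 50 mm and 8.59 degrees, less where a joint would pass 70% of its speed; a pose out of reach is approached as far as the arm can. A call with a gripper value outside its range is refused whole. "claw" is the finger opening in m, from 0 to 0.094, set as the call begins (left out, the last holds). The fingers move at their own pace and stop on an object; "force" is the grip in N (left out, the last holds). Time passes only in rows, so rows that repeat a pose let the fingers close. It gives the time, the measured TCP pose, the force, the opening and the grip force at its end, in the units of the state.
- manip.read_state(): the state, without advancing time (a new reading comes with each control period).
- camera(name): name is "scene" or "top"; returns (picture, depth): 480x640x3 uint8, red, green, blue; 480x640 float32, mm along the optical axis (not along the pixel's ray), 0 where there is no reading.
- get_calibration(name): a dict with "fx", "fy", "cx", "cy" (pixels), "origin" and "attitude" of the camera in the world. Camera axes: x right, y down, z forward; pixel columns grow to the right and rows downward; lengths in mm; the calibration is good to about 2 mm. A picture is of the moment at which its call begins. get_calibration takes no time and is no camera call.
- manip.sign_off(): hands the job in; it is judged then, once.
The state is a dict: "clock": time; "joints": joint angles; "qd": joint speeds; "effort": joint torques, N m; "eef_pos": TCP position; "eef_rot": TCP orientation; "wrist_force": force on the tool from outside, world axes, zero at the start; "moment": the same for the moment, N m; "finger_gap": finger opening in mm; "finger_force": force on a finger pad.
Only numpy, scipy, OpenCV 4.12 (cv2) and the standard library are available. Lean on these libraries where they do the work, as an engineer would, in place of code of your own. Each camera call takes 0.05 s, during which the arm holds its last target. There are 200 camera calls.

## Task

Get the two plywood blanks (the oblong and the square one) ready for engraving: with the fingertips, push them over the honeycomb bed into one row along the long bar of the corner stop, the blank nearer the short bar snug in the corner against both bars (oblong with its long side along the long bar), and the other one against the long bar and butted snugly up to the first. Only push them, keeping them flat on the bed, never lifting them; leave everything else where it is and do not bump the gantry or the laser head.

Things in the scene. Friction and masses are not known exactly. Their poses are not given: they have to be found in the camera images.
- stop: Fixed L of two bright aluminium flat bars, 25 mm wide, 12 mm high, on the dark honeycomb bed. Origin: the L's inner corner, on the bed's top (22 mm above the table). Long bar (fence): 360 mm from the corner along -y, inner face at x = 0. Short bar (end stop): 150 mm from the corner along -x, inner face at y = 0. Seated things lie at negative x and y. z up; yaw within 0.1 rad of the world's.
- oblong: Oblong plywood blank, loose slab, 95 mm along its x, 120 mm along its y, 12 mm thick, 60 to 130 g, on the bed between the robot and the long bar. Origin: centre of its underside. Starts turned up to 0.35 rad from the stop's axes. Either blank may be the one nearer the short bar.
- tile: Square plywood blank, loose slab, 90 x 90 mm (along its x and y), 12 mm thick, 45 to 95 g, lying on the bed beside the oblong one. Origin: centre of its underside. Starts turned up to 0.35 rad from the stop's axes.
- engraver: Fixed open-frame laser engraver. Origin: on the table under its centre. Its honeycomb bed is 520 mm (x) by 580 mm (y), top 22 mm above the table. Frame bars 20 mm wide round the bed: inner faces at x = +-260 and y = +-300 mm, top 80 mm (corner feet 82 mm) above the table. A 45 mm high control box stands outside the frame on the robot's side, at its right.
- gantry: The engraver's parked gantry, same origin and axes as the engraver, fixed, not to be bumped. Beam 20 mm wide along y at x = 225 mm, 87 to 127 mm above the table; end motors and plates to 133 mm. Laser head on the robot's side near the +y end: 45 x 53 mm, centred at x = 188, y = 235 mm, 63 to 187 mm above the table.
- coaster: Round cork coaster, 84 mm across, 10 mm thick, lying on the bed near the robot, to the left. Origin: centre of its underside. To be left alone.
- gauge: Focus gauge: a small upright aluminium cylinder, foot 26 mm across, 50 mm high, standing on the bed near the robot, about midway between the blanks. Origin: centre of its underside. To be left alone.
- offcut: Plywood offcut strip, 110 x 22 x 12 mm, lying on the bed outside the L, left of the end stop. Origin: centre of its underside. To be left alone.
- tape: Roll of brown tape, 90 mm across, 24 mm high, lying on the green cutting mat left of the engraver. To be left alone.
- gluestick: White glue stick, 28 mm across, 92 mm high, standing on the green cutting mat. To be left alone.
- screwdriver: Screwdriver lying on the table right of the engraver. To be left alone.
Not all that is in view belongs to the job. What is shaped like the tile but red is not meant.

How it is judged:
By the outcome, as a careful person would: the job done as asked, in the order asked, and still so for the second after the job is handed in, with the robot touching nothing.
It also fails if it takes over 58 s, if anything falls off the work surface, if the arm or the gripper's body presses on something with over 40 N, if the wrist force passes 120 N, or if a joint passes its speed limit or range.

## Working session

There is one attempt and no reset: what is moved stays moved. The work goes in short steps, Python scripts to look and compute and a tool call to move; the robot and the scene stay as the last step left them, time stands still between calls to the robot, and variables do not carry over. Pictures are saved under pics/ and viewed, at most 10 in all, crops included, and the job is handed in when it is done.

Besides the shell and the picture viewer there is one more tool, called after "Request:" as name(argument=value, ...), one argument or row to a line, values as JSON. jog_arm: Moves the arm, as the interface text tells. Its arguments: {"type":"object","properties":{"plan":{"type":"array"},"claw":{"type":"number"},"force":{"type":"number"}},"required":["plan"]}

```bash
mkdir -p pics; cat > h.py <<'E'
import numpy as np, cv2
from cell import manip, camera, get_calibration
def shot(n):
    p,d=camera(n); np.savez(f'{n}.npz',p=p,d=d); return p,d
def save(p,f): cv2.imwrite('pics/'+f,cv2.cvtColor(p,cv2.COLOR_RGB2BGR))
E
python3 - <<'E'
from h import *
for n in('top','scene'):
    p,d=shot(n); save(p,n+'0.png'); print(n,get_calibration(n))
print(manip.read_state())
E
```

```text
top {'fx': 512.7810523793764, 'fy': 512.7810523793764, 'cx': 321.138392028948, 'cy': 236.9091235752002, 'origin': array([ 383.34181964,   37.37887257, 1347.6699107 ]), 'attitude': array([-3.06025671,  0.02286963, -1.55634731])}
scene {'fx': 473.9796022703167, 'fy': 473.9796022703167, 'cx': 318.3361750465771, 'cy': 236.41218829862228, 'origin': array([951.13871012, 553.18785839, 921.35763098]), 'attitude': array([-2.45920548e+00, -2.34854479e-04,  2.35173485e+00])}
{'clock': 0.1, 'joints': array([-1.17760738e+00,  3.00452440e-01,  1.52151807e+00, -2.04557317e-05,
        1.32069370e+00, -6.66529573e-02]), 'qd': array([-0.00125792, -0.00145551, -0.00021332, -0.00103957, -0.00049875,
       -0.00096428]), 'effort': array([ 3.67747216e-04, -5.32645082e+01, -3.53284049e+01,  7.08567468e-02,
        2.35141878e-02, -3.51619030e-05]), 'eef_pos': array([ 243.96974633, -492.66650929,  204.92321824]), 'eef_rot': array([-3.14052215e+00, -5.15998873e-05,  4.59846949e-01]), 'wrist_force': array([ 0.27562825, -0.16671008, -0.51944903]), 'moment': array([0.02035865, 0.06622848, 0.01695488]), 'finger_force': 0.0, 'finger_gap': 93.73857114109849}
```

View pics/top0.png

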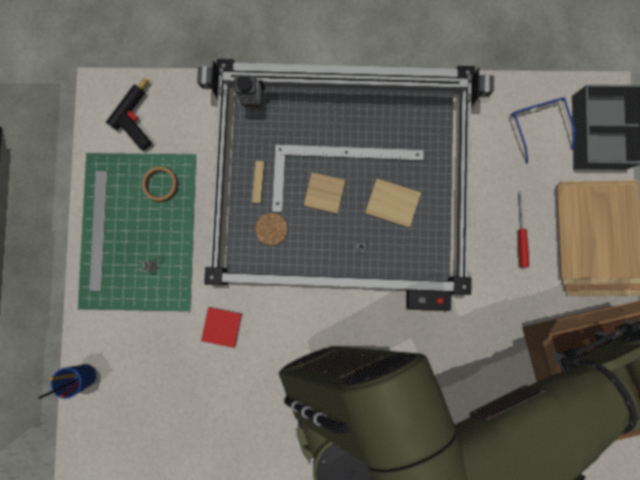

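View pics/scene0.png

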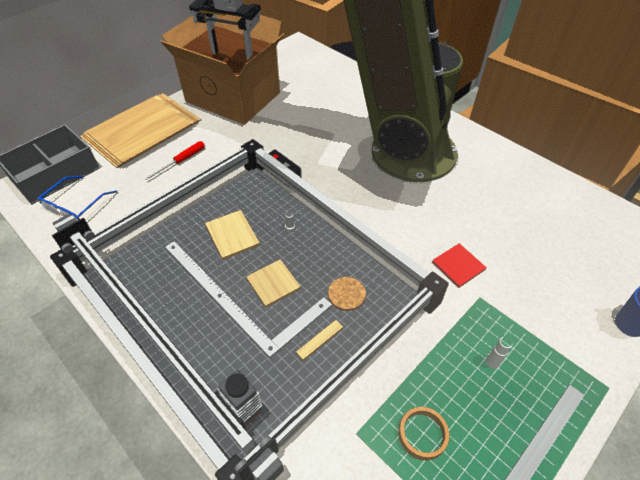

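Top view: the tile is at (325,193) and the oblong at (393,202). The stop's inner corner is at about (285,157). Look-alikes are the red square (222,327), offcut (258,182), coaster (271,228) and boards outside (600,235). I choose the two plywood slabs inside the frame, and check them by size and in a crop.

```bash
cat >> h.py <<'E'
from scipy.spatial.transform import Rotation as R
def cast(n,uv,z):
    c=get_calibration(n); uv=np.atleast_2d(uv).astype(float)
    r=np.c_[(uv[:,0]-c['cx'])/c['fx'],(uv[:,1]-c['cy'])/c['fy'],np.ones(len(uv))]@R.from_euler('xyz',c['attitude']).as_matrix().T
    o=c['origin']; return (o+r*((z-o[2])/r[:,2])[:,None])[:,:2]
def masks(p):
    h=cv2.cvtColor(p,cv2.COLOR_RGB2HSV); 
    wood=cv2.inRange(h,(10,60,120),(30,255,255)); bright=cv2.inRange(h,(0,0,120),(180,50,255))
    return wood,bright
def world_contours(n,m,z,amin):
    cs,_=cv2.findContours(m,cv2.RETR_EXTERNAL,cv2.CHAIN_APPROX_NONE)
    for c in cs:
        if cv2.contourArea(c)<amin: continue
        w=cast(n,c[:,0],z).astype(np.float32)
        yield c,w
def wood(n,p,z=34):
    out=[]
    for c,w in world_contours(n,masks(p)[0],z,250):
        ctr,sz,a=cv2.minAreaRect(w); out.append((np.mean(c[:,0],0).round(),np.round(ctr,1),np.round(sz,1),round(a,1)))
    return out
E
python3 - <<'E'
from h import *
for n in('top','scene'):
    p=np.load(n+'.npz')['p']
    for o in wood(n,p):
        if 300<o[1][0]<760 and -300<o[1][1]<320: print(n,*o)
    b=masks(p)[1]; b[:, :]=b
    for c,w in world_contours(n,b,34,200):
        if len(w)<2000: 
            r=cv2.minAreaRect(w); print(n,'bright',np.mean(c[:,0],0).round(),np.round(r[0]),np.round(r[1]),round(r[2],1))
p=np.load('top.npz')['p']; c=cv2.resize(p[130:265,230:450],None,fx=3.6,fy=3.6,interpolation=cv2.INTER_CUBIC); save(c,'crop.png')
E
```

```text
top [270. 228.] [510.2 200. ] [75.2 75.1] 0.7
top [393. 202.] [ 582.1 -114.3] [119.5  93.9] 72.0
top [324. 192.] [606.3  63.2] [89.5 88.6] 77.6
top [257. 181.] [632.9 236.9] [ 22.3 108.9] 86.2
top bright [618. 462.] [ -44. -651.] [102. 141.] 1.3
top bright [330. 161.] [644.   3.] [174. 391.] 0.5
top bright [453. 191.] [ 614. -268.] [  8. 424.] 88.6
top bright [220. 181.] [636. 336.] [  7. 449.] 88.6
top bright [462. 184.] [ 635. -293.] [  7. 475.] 88.4
top bright [353.  79.] [908.  11.] [649.  34.] 87.2
top bright [29. 52.] [975. 881.] [146. 131.] 50.1
top bright [453.  25.] [1059. -272.] [66. 58.] 33.7
top bright [156.  21.] [1065.  519.] [56. 48.] 83.7
top bright [334.  54.] [1014.   12.] [586. 179.] 88.6
scene [319. 339.] [629.9 238.1] [ 24.  110.9] 86.2
scene [346. 292.] [507.3 201.2] [80.2 82.1] 44.8
scene [273. 282.] [602.7  64.4] [93. 91.] 77.8
scene [231. 233.] [ 579.  -112.6] [123.3  97. ] 72.7
scene bright [546. 434.] [474. 662.] [237.  37.] 1.2
scene bright [500. 352.] [399. 516.] [74. 32.] 0.3
scene bright [353. 367.] [601. 328.] [ 10. 454.] 88.8
scene bright [353. 241.] [403.  75.] [462.  51.] 88.7
scene bright [ 72. 348.] [1008. -214.] [1000.  320.] 83.2
scene bright [ 22. 172.] [ 830. -709.] [113.  85.] 89.9
```

View pics/crop.png

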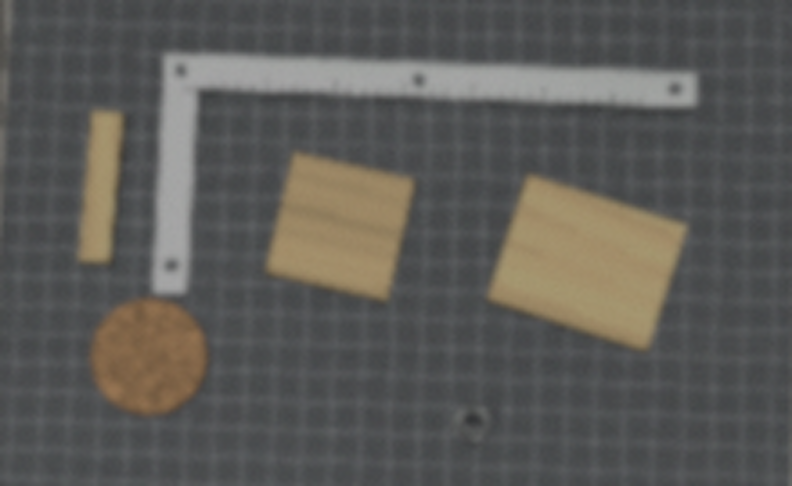

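The crop confirms it: the tile is at (342,227) and the oblong at (588,262), both pale plywood. The inner corner is at (196,90). Next I fit the stop's inner edges and list the corners.

```bash
cat >> h.py <<'E'
def fit(pts):
    vx,vy,x,y=cv2.fitLine(pts.astype(np.float32),cv2.DIST_HUBER,0,.01,.01).ravel(); return np.array([vx,vy]),np.array([x,y])
def stop(n,p):
    for c,w in world_contours(n,masks(p)[1],34,200):
        r=cv2.minAreaRect(w)
        if 330<max(r[1])<450 and 130<min(r[1])<220 and 560<r[0][0]<720: break
    else: return None
    xm=w[:,0].max(); # walk: long-bar inner edge is min x per y; short-bar inner edge is min y per x
    ym=w[:,1].max()
    f=w[(w[:,1]>ym-350)&(w[:,1]<ym-60)]; f=f[f[:,0]<np.median(f[:,0])] ; f=f[f[:,0]>np.median(f[:,0])-8]
    s=w[(w[:,0]<xm-50)&(w[:,0]>xm-160)]; s=s[s[:,1]<np.median(s[:,1])]; s=s[s[:,1]>np.median(s[:,1])-8]
    (df,pf),(ds,ps)=fit(f),fit(s)
    t=np.linalg.solve(np.c_[df,-ds],ps-pf); c=pf+t[0]*df
    if df[1]<0: df=-df
    if ds[0]<0: ds=-ds
    return c,np.arctan2(-df[0],df[1]),np.arctan2(ds[1],ds[0]),len(f),len(s)
def blanks(n,p,st,yaw):
    "corners of blanks in stop frame"
    Rm=np.array([[np.cos(yaw),-np.sin(yaw)],[np.sin(yaw),np.cos(yaw)]])
    for c,w in world_contours(n,masks(p)[0],34,900):
        r=cv2.minAreaRect(w)
        if not(85<min(r[1])<105 and 500<r[0][0]<720 and -250<r[0][1]<200): continue
        b=cv2.boxPoints(r); d=b-b[0]; 
        print(n,'ctr',np.round(r[0],1),'size',np.round(r[1],1),'world corners',np.round(b,0).tolist(),'\n   stopframe ctr',np.round((np.array(r[0])-st)@Rm,1),'corners',np.round((b-st)@Rm,1).tolist())
E
python3 - <<'E'
from h import *
for n in('top','scene'):
    p=np.load(n+'.npz')['p']; s=stop(n,p); print(n,s)
    if s: blanks(n,p,s[0],s[1])
p,d=[np.load('top.npz')[k] for k in 'pd']
print('gauge',cast('top',[[361,246]],72),'coaster r42; frame near-side inner x', cast('top',[[340,278]],80))
E
```

```text
top (array([707.5742, 169.8166], dtype=float32), np.float32(-0.029524403), np.float32(-0.019186629), 111, 42)
top ctr [ 582.1 -114.3] size [119.5  93.9] world corners [[519.0, -157.0], [608.0, -186.0], [645.0, -72.0], [556.0, -43.0]] 
   stopframe ctr [-117.  -287.7] corners [[-178.8000030517578, -331.8999938964844], [-88.69999694824219, -358.20001220703125], [-55.20000076293945, -243.39999389648438], [-145.39999389648438, -217.10000610351562]]
top ctr [606.3  63.2] size [89.5 88.6] world corners [[553.0, 29.0], [640.0, 10.0], [659.0, 97.0], [573.0, 116.0]] 
   stopframe ctr [ -98.1 -109.5] corners [[-149.89999389648438, -145.3000030517578], [-62.79999923706055, -161.8000030517578], [-46.20000076293945, -73.80000305175781], [-133.3000030517578, -57.29999923706055]]
scene None
gauge [[465.4761489  -31.48859257]] coaster r42; frame near-side inner x [[385.33409612  19.93698037]]
```

Request:
jog_arm(
  plan=[0.288,0.559,-0.085,0,0,-28,0.288,0.559,-0.085,0,0,-28,0.288,0.559,-0.085,0,0,-28,0.288,0.559,-0.085,0,0,-28,0.288,0.559,-0.085,0,0,-28,0.288,0.559,-0.085,0,0,-28,0.288,0.559,-0.085,0,0,-28,0.288,0.559,-0.085,0,0,-28,0.288,0.559,-0.085,0,0,-28,0.288,0.559,-0.085,0,0,-28,0.288,0.559,-0.085,0,0,-28,0.288,0.559,-0.085,0,0,-28,0.288,0.559,-0.085,0,0,-28,0.288,0.559,-0.085,0,0,-28,0.288,0.559,-0.085,0,0,-28,0.288,0.559,-0.12,0,0,-28,0.288,0.559,-0.15,0,0,-28,0.288,0.559,-0.167,0,0,-28,0.288,0.559,-0.167,0,0,-28],
  claw=0.05,
  force=20,
)

```text
clock: 2.0
eef_pos: [530.5, 64.8, 36.7]
eef_rot: [3.141, 0.004, -0.031]
wrist_force: [1.1, 0.6, 1.2]
finger_gap: 50.2
finger_force: 0.0
```

Request:
jog_arm(
  plan=[0,0,-0.009,0,0,0,0.006,0,-0.009,0,0,0,0.014,0,-0.009,0,0,0,0.022,-0.001,-0.009,0,0,0,0.03,-0.001,-0.009,0,0,0,0.038,-0.001,-0.009,0,0,0,0.046,-0.001,-0.009,0,0,0,0.053,-0.002,-0.009,0,0,0,0.059,-0.002,-0.009,0,0,0,0.064,-0.002,-0.009,0,0,0,0.068,-0.002,-0.009,0,0,0,0.07,-0.002,-0.009,0,0,0,0.071,-0.002,-0.009,0,0,0],
)

```text
clock: 3.3
eef_pos: [601.3, 64.1, 29.2]
eef_rot: [3.141, 0.005, -0.029]
wrist_force: [-17.9, -1.8, 11.4]
finger_gap: 50.1
finger_force: 9.1
```

```bash
cat > look.py <<'E'
import sys
from h import *
ST=np.array([707.6,169.8]);YAW=-.0285
if __name__=='__main__':
    for n in('top','scene'):
        p,d=shot(n); s=stop(n,p) if n=='top' else None
        if s: print('stop',s)
        blanks(n,p,ST,YAW)
    if len(sys.argv)>1:
        t,sc=[np.load(n+'.npz')['p'] for n in('top','scene')]
        save(np.hstack([cv2.resize(t[120:270,240:440],(400,300)),cv2.resize(sc[190:370,150:390],(400,300))]),sys.argv[1])
E
python3 look.py a.png
```

```text
stop (array([710.4592 , 169.23907], dtype=float32), np.float32(-0.04259856), np.float32(-0.02196766), 112, 42)
top ctr [ 581.6 -114.7] size [119.2  95.2] world corners [[518.0, -157.0], [609.0, -186.0], [645.0, -72.0], [554.0, -44.0]] 
   stopframe ctr [-117.8 -288. ] corners [[-180.0, -332.2], [-88.4, -358.4], [-55.7, -243.8], [-147.2, -217.6]]
scene ctr [ 578.7 -113.7] size [122.3  96.7] world corners [[514.0, -158.0], [607.0, -186.0], [643.0, -70.0], [551.0, -41.0]] 
   stopframe ctr [-120.7 -287.1] corners [[-183.8, -332.9], [-90.7, -359.0], [-57.7, -241.3], [-150.8, -215.2]]
```

View pics/a.png

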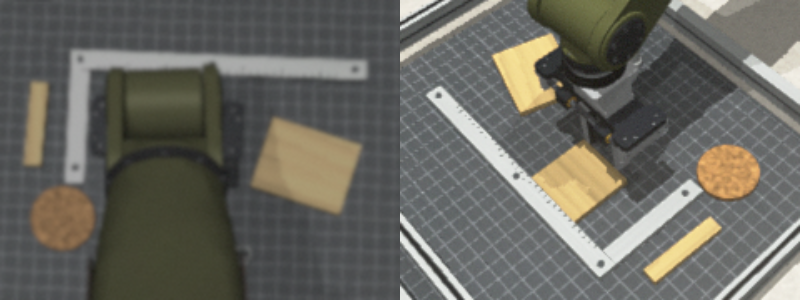

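The tile is pressed on the fence (18 N, right half at (580,180)). I back off and go round to its −y side.

Request:
jog_arm(
  plan=[-0.015,0,0,0,0,0,-0.02,0,0.035,0,0,0,0.0,-0.04,0.035,0,0,8.5,0.03,-0.078,0.035,0,0,17,0.054,-0.078,0.035,0,0,25.5,0.054,-0.078,0.035,0,0,34,0.054,-0.078,0.035,0,0,42.5,0.054,-0.078,0.035,0,0,51,0.054,-0.078,0.035,0,0,59.5,0.054,-0.078,0.035,0,0,68,0.054,-0.078,0.035,0,0,76.5,0.054,-0.078,0.035,0,0,85,0.054,-0.078,0.035,0,0,90,0.054,-0.078,0.02,0,0,90,0.054,-0.078,0,0,0,90,0.054,-0.078,0,0,0,90],
  claw=0.035,
)

```text
clock: 5.0
eef_pos: [655.3, -13.7, 25.8]
eef_rot: [-3.136, -0.0, 1.539]
wrist_force: [-0.2, -0.3, -0.4]
finger_gap: 35.1
finger_force: 0.0
```

```bash
python3 look.py b.png
```

```text
top ctr [ 578.2 -128.8] size [89.3 93.8] world corners [[520.0, -157.0], [609.0, -186.0], [637.0, -101.0], [547.0, -72.0]] 
   stopframe ctr [-120.9 -302.2] corners [[-178.4, -331.9], [-88.4, -358.2], [-63.3, -272.5], [-153.3, -246.2]]
scene ctr [653.4  71. ] size [92.2 89.7] world corners [[608.0, 26.0], [697.0, 24.0], [699.0, 116.0], [609.0, 118.0]] 
   stopframe ctr [ -51.4 -100.3] corners [[-95.8, -146.8], [-6.1, -146.0], [-6.9, -53.8], [-96.7, -54.6]]
```

View pics/b.png

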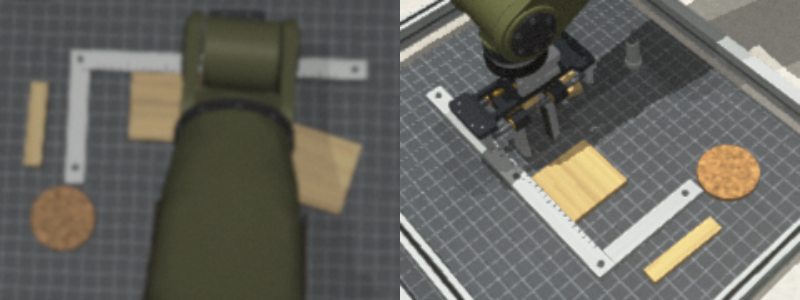

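The tile is flush on the fence, with the fingers behind it. Now I push +y along the fence.

Request:
jog_arm(
  plan=[0,0.008,0.001,0,0,0,0,0.016,0.001,0,0,0,0.001,0.024,0.002,0,0,0,0.001,0.03,0.002,0,0,0,0.001,0.036,0.002,0,0,0,0.001,0.042,0.002,0,0,0,0.001,0.048,0.002,0,0,0,0.002,0.054,0.002,0,0,0,0.002,0.06,0.002,0,0,0,0.002,0.066,0.002,0,0,0,0.002,0.071,0.002,0,0,0,0.002,0.075,0.002,0,0,0,0.002,0.078,0.002,0,0,0,0.002,0.08,0.002,0,0,0,0.002,0.082,0.002,0,0,0],
)

```text
clock: 6.6
eef_pos: [659.1, 68.2, 31.4]
eef_rot: [-3.142, 0.0, 1.542]
wrist_force: [0.7, -1.2, -0.2]
finger_gap: 35.1
finger_force: 0.2
```

```bash
python3 look.py
```

```text
top ctr [ 582.1 -114.3] size [119.2  95.4] world corners [[518.0, -156.0], [609.0, -186.0], [646.0, -73.0], [555.0, -43.0]] 
   stopframe ctr [-117.3 -287.5] corners [[-180.1, -331.1], [-88.6, -358.3], [-54.6, -244.0], [-146.1, -216.8]]
scene ctr [654.4 123.5] size [91.9 89.7] world corners [[609.0, 78.0], [698.0, 77.0], [700.0, 169.0], [610.0, 170.0]] 
   stopframe ctr [-51.9 -47.8] corners [[-96.4, -94.1], [-6.7, -93.4], [-7.4, -1.5], [-97.1, -2.2]]
```

Request:
jog_arm(
  plan=[0,0.0,-0.003,0,0,0,0,0.001,-0.003,0,0,0,0,0.002,-0.003,0,0,0,0,0.003,-0.003,0,0,0],
)

```text
clock: 7.1
eef_pos: [659.2, 70.8, 28.5]
eef_rot: [3.141, 0.001, 1.542]
wrist_force: [0.7, -6.4, -0.0]
finger_gap: 35.4
finger_force: 3.5
```

Request:
jog_arm(
  plan=[0,0.001,0,0,0,0,0,0.0015,0,0,0,0,0,0.0015,0,0,0,0],
)

```text
clock: 7.4
eef_pos: [659.2, 70.9, 28.5]
eef_rot: [3.141, 0.002, 1.541]
wrist_force: [-0.5, -11.3, 0.1]
finger_gap: 35.0
finger_force: 5.5
```

```bash
python3 look.py c.png
```

```text
top ctr [ 581.7 -114.2] size [119.8  95.2] world corners [[518.0, -157.0], [609.0, -186.0], [645.0, -71.0], [554.0, -43.0]] 
   stopframe ctr [-117.7 -287.5] corners [[-179.9, -332.0], [-88.3, -358.1], [-55.5, -242.9], [-147.1, -216.8]]
scene ctr [654.6 125.3] size [89.6 90.7] world corners [[608.0, 82.0], [698.0, 79.0], [701.0, 168.0], [611.0, 172.0]] 
   stopframe ctr [-51.8 -46. ] corners [[-97.4, -90.4], [-6.8, -91.1], [-6.1, -1.5], [-96.8, -0.9]]
```

View pics/c.png

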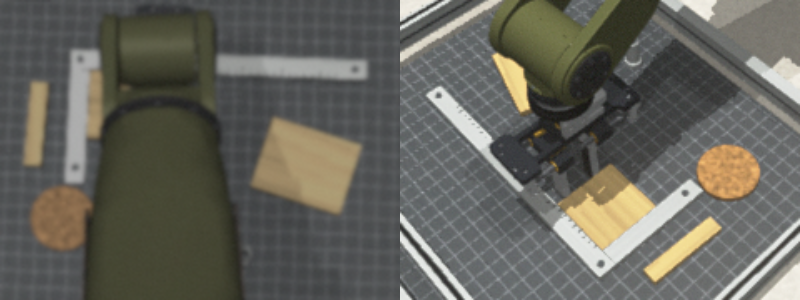

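The tile sits in the corner (about (615,215) in the right half) with 11 N on the end stop. Now I go round behind the oblong.

Request:
jog_arm(
  plan=[0,-0.012,0,0,0,0,0,-0.015,0.045,0,0,0,-0.03,-0.04,0.057,0,0,-8.5,-0.06,-0.07,0.057,0,0,-17,-0.09,-0.1,0.057,0,0,-25.5,-0.12,-0.13,0.057,0,0,-34,-0.15,-0.16,0.057,0,0,-42.5,-0.164,-0.184,0.057,0,0,-51,-0.164,-0.184,0.057,0,0,-59.5,-0.164,-0.184,0.057,0,0,-68,-0.164,-0.184,0.057,0,0,-76.5,-0.164,-0.184,0.057,0,0,-85,-0.164,-0.184,0.057,0,0,-90,-0.164,-0.184,0.03,0,0,-90,-0.164,-0.184,0.008,0,0,-90,-0.164,-0.184,0,0,0,-90,-0.164,-0.184,0,0,0,-90],
  claw=0.05,
)

```text
clock: 9.2
eef_pos: [494.6, -111.4, 27.9]
eef_rot: [-3.141, 0.001, -0.029]
wrist_force: [0.6, 0.2, 1.8]
finger_gap: 50.0
finger_force: 0.0
```

```bash
python3 look.py
```

```text
stop (array([705.28674, 167.73132], dtype=float32), np.float32(-0.023393467), np.float32(-0.034636337), 111, 42)
top ctr [ 582.3 -114.3] size [120.2  94.5] world corners [[519.0, -158.0], [610.0, -186.0], [645.0, -71.0], [555.0, -43.0]] 
   stopframe ctr [-117.1 -287.6] corners [[-178.7, -332.8], [-87.7, -358.1], [-55.5, -242.3], [-146.6, -217.0]]
top ctr [658.  123.9] size [88.3 88.9] world corners [[612.0, 81.0], [701.0, 78.0], [704.0, 167.0], [615.0, 169.0]] 
   stopframe ctr [-48.3 -47.3] corners [[-92.8, -91.4], [-3.9, -91.5], [-3.8, -3.2], [-92.7, -3.1]]
scene ctr [654.4 125. ] size [90.1 89.8] world corners [[609.0, 81.0], [698.0, 79.0], [700.0, 169.0], [610.0, 171.0]] 
   stopframe ctr [-51.9 -46.3] corners [[-96.5, -91.7], [-6.7, -91.0], [-7.3, -1.0], [-97.1, -1.6]]
scene ctr [ 579.  -112.8] size [124.5  96.9] world corners [[514.0, -158.0], [606.0, -187.0], [644.0, -68.0], [552.0, -39.0]] 
   stopframe ctr [-120.5 -286.1] corners [[-184.1, -332.8], [-90.9, -359.2], [-56.9, -239.5], [-150.1, -213.0]]
```

Request:
jog_arm(
  plan=[0.008,0,0,0,0,0,0.016,0,0,0,0,0,0.024,-0.001,0,0,0,0,0.031,-0.001,0,0,0,0,0.038,-0.001,0,0,0,0,0.045,-0.001,0,0,0,0,0.052,-0.001,0,0,0,0,0.059,-0.002,0,0,0,0,0.066,-0.002,0,0,0,0,0.073,-0.002,0,0,0,0,0.079,-0.002,0,0,0,0,0.084,-0.002,0,0,0,0,0.088,-0.003,0,0,0,0,0.09,-0.003,0,0,0,0,0.092,-0.003,0,0,0,0],
)

```text
clock: 10.8
eef_pos: [587.1, -114.4, 28.4]
eef_rot: [-3.142, 0.0, -0.029]
wrist_force: [-0.4, -0.2, 0.4]
finger_gap: 50.4
finger_force: 0.3
```

Request:
jog_arm(
  plan=[0.001,0,0,0,0,0,0.002,0,0,0,0,0,0.003,0,0,0,0,0],
)

```text
clock: 11.1
eef_pos: [590.0, -114.4, 28.4]
eef_rot: [-3.142, 0.0, -0.029]
wrist_force: [-0.7, -0.4, -0.3]
finger_gap: 50.0
finger_force: 0.2
```

Request:
jog_arm(
  plan=[0.001,0,0,0,0,0,0.002,0,0,0,0,0,0.002,0,0,0,0,0],
)

```text
clock: 11.4
eef_pos: [591.3, -114.5, 28.4]
eef_rot: [-3.142, 0.002, -0.029]
wrist_force: [-6.9, -1.0, 3.6]
finger_gap: 49.9
finger_force: 3.6
```

```bash
python3 look.py d.png
```

```text
stop (array([704.8868 , 168.76343], dtype=float32), np.float32(-0.01919456), np.float32(-0.025890516), 112, 42)
top ctr [657.8 123.5] size [87.7 89.2] world corners [[612.0, 81.0], [701.0, 78.0], [704.0, 166.0], [614.0, 169.0]] 
   stopframe ctr [-48.5 -47.7] corners [[-93.1, -91.6], [-3.9, -91.6], [-3.9, -3.9], [-93.0, -3.9]]
scene ctr [654.3 125. ] size [90.1 89.9] world corners [[608.0, 81.0], [698.0, 79.0], [700.0, 169.0], [610.0, 171.0]] 
   stopframe ctr [-52.  -46.3] corners [[-96.6, -91.7], [-6.7, -91.0], [-7.3, -1.0], [-97.2, -1.6]]
scene ctr [ 647.3 -101.8] size [123.7  92.7] world corners [[600.0, -163.0], [693.0, -164.0], [695.0, -41.0], [602.0, -39.0]] 
   stopframe ctr [ -52.6 -273.2] corners [[-98.2, -335.6], [-5.5, -334.6], [-6.9, -210.9], [-99.6, -211.9]]
```

View pics/d.png

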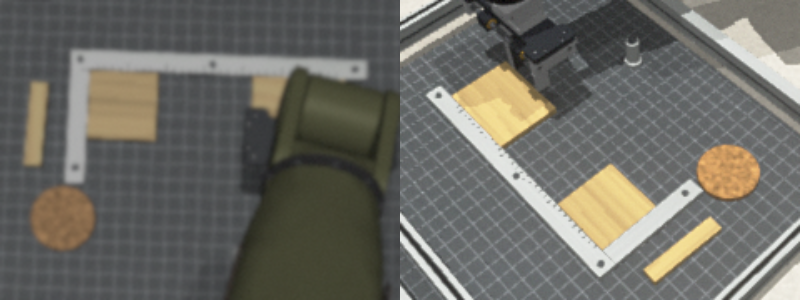

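The oblong is flush on the fence (right half (500,105)). Now round to its −y side.

Request:
jog_arm(
  plan=[-0.015,0,0,0,0,0,-0.018,0,0.035,0,0,0,0.0,-0.04,0.045,0,0,8.5,0.03,-0.075,0.045,0,0,17,0.058,-0.075,0.045,0,0,25.5,0.058,-0.075,0.045,0,0,34,0.058,-0.075,0.045,0,0,42.5,0.058,-0.075,0.045,0,0,51,0.058,-0.075,0.045,0,0,59.5,0.058,-0.075,0.045,0,0,68,0.058,-0.075,0.045,0,0,76.5,0.058,-0.075,0.045,0,0,85,0.058,-0.075,0.045,0,0,90,0.058,-0.075,0.02,0,0,90,0.058,-0.075,0,0,0,90,0.058,-0.075,0,0,0,90],
  claw=0.035,
)

```text
clock: 13.1
eef_pos: [648.7, -188.9, 25.6]
eef_rot: [-3.137, -0.001, 1.542]
wrist_force: [0.0, 0.2, 0.5]
finger_gap: 34.9
finger_force: 0.0
```

Request:
jog_arm(
  plan=[0,0.008,0,0,0,0,0,0.016,0,0,0,0,0.001,0.024,0,0,0,0,0.001,0.031,0,0,0,0,0.001,0.038,0,0,0,0,0.001,0.045,0,0,0,0,0.001,0.052,0,0,0,0,0.002,0.059,0,0,0,0,0.002,0.066,0,0,0,0,0.002,0.073,0,0,0,0,0.002,0.08,0,0,0,0,0.002,0.087,0,0,0,0,0.003,0.094,0,0,0,0,0.003,0.101,0,0,0,0,0.003,0.108,0,0,0,0,0.003,0.115,0,0,0,0,0.004,0.121,0,0,0,0,0.004,0.126,0,0,0,0,0.004,0.13,0,0,0,0,0.004,0.132,0,0,0,0],
)

```text
clock: 15.1
eef_pos: [654.0, -57.0, 28.4]
eef_rot: [-3.141, -0.0, 1.542]
wrist_force: [-0.1, -1.5, -0.6]
finger_gap: 35.5
finger_force: 0.3
```

```bash
python3 look.py
```

```text
top ctr [657.8 123.5] size [88.4 89.2] world corners [[612.0, 81.0], [701.0, 78.0], [704.0, 166.0], [614.0, 169.0]] 
   stopframe ctr [-48.5 -47.7] corners [[-93.1, -91.9], [-3.9, -91.9], [-3.9, -3.5], [-93.0, -3.5]]
scene ctr [654.5 124.4] size [91.1 90.3] world corners [[608.0, 80.0], [698.0, 78.0], [701.0, 169.0], [611.0, 171.0]] 
   stopframe ctr [-51.8 -46.9] corners [[-97.1, -92.3], [-6.7, -92.5], [-6.6, -1.4], [-96.9, -1.2]]
scene ctr [649.5  13.9] size [122.5  95.7] world corners [[600.0, -46.0], [696.0, -48.0], [699.0, 74.0], [603.0, 76.0]] 
   stopframe ctr [ -53.6 -157.5] corners [[-101.0, -219.0], [-5.3, -218.4], [-6.2, -95.9], [-101.9, -96.6]]
```

Gap about 5–8 mm; expected contact is at TCP y ≈ −49.

Request:
jog_arm(
  plan=[0,0.002,0,0,0,0,0,0.004,0,0,0,0,0,0.006,0,0,0,0,0,0.007,0,0,0,0,0,0.008,0,0,0,0],
)

```text
clock: 15.7
eef_pos: [654.0, -49.3, 28.4]
eef_rot: [-3.141, 0.0, 1.542]
wrist_force: [0.8, -1.4, -0.7]
finger_gap: 35.0
finger_force: 1.0
```

Request:
jog_arm(
  plan=[0,0.0005,0,0,0,0,0,0.001,0,0,0,0,0,0.001,0,0,0,0],
)

```text
clock: 16.0
eef_pos: [654.2, -49.1, 28.6]
eef_rot: [3.141, 0.001, 1.542]
wrist_force: [0.5, -5.1, -0.9]
finger_gap: 34.6
finger_force: 2.9
```

Request:
jog_arm(
  plan=[0,0.0005,0,0,0,0,0,0.001,0,0,0,0,0,0.001,0,0,0,0,0,-0.015,0,0,0,0,0,-0.02,0.04,0,0,0,-0.04,-0.04,0.057,0,0,-8.5,-0.08,-0.04,0.057,0,0,-17,-0.12,-0.03,0.057,0,0,-25.5,-0.12,-0.01,0.057,0,0,-34,-0.12,0.03,0.057,0,0,-42.5,-0.12,0.065,0.057,0,0,-51,-0.12,0.065,0.057,0,0,-59.5,-0.12,0.065,0.057,0,0,-68,-0.12,0.065,0.057,0,0,-76.5,-0.12,0.065,0.057,0,0,-85,-0.12,0.065,0.057,0,0,-90],
  claw=0.035,
)

```text
clock: 17.6
eef_pos: [534.1, 16.2, 85.5]
eef_rot: [-3.141, 0.0, -0.035]
wrist_force: [-0.9, -0.4, -0.9]
finger_gap: 35.1
finger_force: 0.0
```

```bash
python3 look.py; python3 - <<'E'
from h import *
a=np.load('top.npz')['p'][140:215,270:370]; b=np.load('scene.npz')['p'][215:365,160:340]
save(np.hstack([cv2.resize(a,(400,500)) if 0 else cv2.resize(a,(400,300),interpolation=cv2.INTER_CUBIC),cv2.resize(b,(360,300),interpolation=cv2.INTER_CUBIC)]),'e.png')
E
```

```text
stop (array([704.6928 , 168.12704], dtype=float32), np.float32(-0.0211149), np.float32(-0.031146012), 111, 42)
top ctr [656.5  63.5] size [207.7  88.5] world corners [[609.0, -39.0], [698.0, -42.0], [704.0, 166.0], [615.0, 169.0]] 
   stopframe ctr [ -48.  -107.7] corners [[-92.3, -211.6], [-3.8, -211.6], [-3.8, -3.9], [-92.2, -3.9]]
scene ctr [650.7  64.8] size [210.6  96. ] world corners [[600.0, -39.0], [696.0, -42.0], [701.0, 169.0], [605.0, 171.0]] 
   stopframe ctr [ -53.9 -106.6] corners [[-101.4, -212.1], [-5.4, -211.7], [-6.3, -1.1], [-102.3, -1.5]]
```

View pics/e.png

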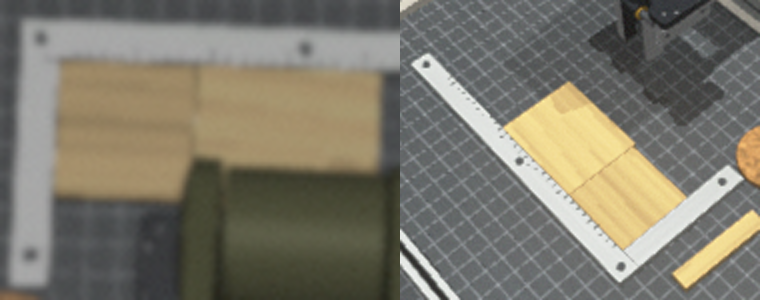

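The row looks right: tile at (125,130) and oblong at (290,115) on the left, butted with no visible gap. I finish with a gentle +x nudge on each.

Request:
jog_arm(
  plan=[0.03,0.007,-0.03,0,0,0,0.045,0.007,-0.055,0,0,0,0.045,0.007,-0.057,0,0,0,0.051,0.007,-0.057,0,0,0,0.056,0.007,-0.057,0,0,0,0.059,0.007,-0.057,0,0,0,0.06,0.007,-0.057,0,0,0,0.061,0.007,-0.057,0,0,0,0.062,0.007,-0.057,0,0,0,0.062,0.007,-0.057,0,0,0],
)

```text
clock: 18.7
eef_pos: [595.0, 23.6, 28.7]
eef_rot: [3.142, 0.003, -0.029]
wrist_force: [-9.5, -0.5, 7.2]
finger_gap: 34.9
finger_force: 4.6
```

Request:
jog_arm(
  plan=[-0.012,0,0,0,0,0,-0.014,0,0.04,0,0,0,-0.014,0.05,0.05,0,0,0,-0.014,0.098,0.05,0,0,0,-0.014,0.098,0.02,0,0,0,-0.014,0.098,0,0,0,0,-0.007,0.098,0,0,0,0,0,0.098,0,0,0,0,0.003,0.098,0,0,0,0,0.005,0.098,0,0,0,0,0.006,0.098,0,0,0,0,0.007,0.098,0,0,0,0],
)

```text
clock: 19.9
eef_pos: [602.7, 121.5, 28.8]
eef_rot: [3.141, 0.001, -0.029]
wrist_force: [-8.7, -0.9, 6.7]
finger_gap: 35.1
finger_force: 4.6
```

Request:
jog_arm(
  plan=[-0.012,0,0,0,0,0,-0.015,0,0.04,0,0,0,-0.03,-0.03,0.09,0,0,0,-0.07,-0.06,0.12,0,0,0,-0.1,-0.1,0.15,0,0,0,-0.13,-0.14,0.17,0,0,0,-0.15,-0.18,0.17,0,0,0,-0.15,-0.23,0.17,0,0,0,-0.15,-0.28,0.17,0,0,0,-0.15,-0.33,0.17,0,0,0,-0.15,-0.36,0.17,0,0,0,-0.15,-0.36,0.17,0,0,0],
)

```text
clock: 21.1
eef_pos: [452.3, -242.8, 198.4]
eef_rot: [3.141, -0.0, -0.034]
wrist_force: [-0.2, 0.4, -0.1]
finger_gap: 35.2
finger_force: 0.0
```

```bash
python3 look.py; python3 - <<'E'
from h import *
a=np.load('top.npz')['p'][130:265,240:420]; b=np.load('scene.npz')['p'][215:365,160:360]
save(np.hstack([cv2.resize(a,(400,300),interpolation=cv2.INTER_CUBIC),cv2.resize(b,(400,300),interpolation=cv2.INTER_CUBIC)]),'f.png')
E
```

```text
stop (array([705.034  , 168.11642], dtype=float32), np.float32(-0.023422318), np.float32(-0.031146012), 111, 42)
top ctr [653.8  63.3] size [208.4  94.1] world corners [[604.0, -39.0], [698.0, -42.0], [704.0, 166.0], [610.0, 169.0]] 
   stopframe ctr [ -50.7 -108. ] corners [[-97.9, -212.2], [-3.8, -212.3], [-3.6, -3.8], [-97.7, -3.7]]
scene ctr [650.9  64.9] size [210.2  95.9] world corners [[600.0, -39.0], [696.0, -41.0], [702.0, 169.0], [606.0, 171.0]] 
   stopframe ctr [ -53.7 -106.5] corners [[-101.4, -211.7], [-5.4, -211.5], [-5.9, -1.3], [-101.9, -1.5]]
```

View pics/f.png

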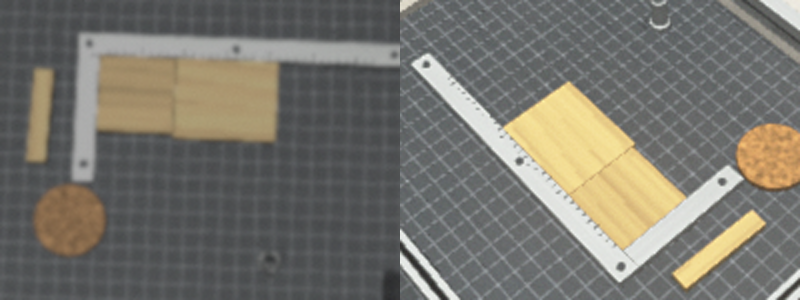

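The tile sits in the corner (left (136,95)) with the oblong butted to it (225,100). Their combined length is 208–210 mm against 210 mm nominal. The offcut, coaster and gauge have not moved, so I hand in.

```bash
python3 -c "
from cell import manip
print(manip.sign_off())"
```

```text
the job is handed in; nothing more can be done
None
```

Both blanks are in one row along the long bar: the tile in the corner against both bars, the oblong long side along the bar and butted up to it; handed in at about 21 s, and no verdict came back.

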